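Nip a boot heel in the twin-screw press

ROBOT

A 6-joint arm with a two-finger parallel gripper is mounted at the origin on the work surface. World frame = base frame: x ahead of the robot, y to its left, z up, the work surface at z = 0. Lengths are in m, angles in rad, forces in N, time in s.
With the tool pointing down it reaches from about 0.325 to 0.85 m from the base axis. Payload 4.4 kg.
Tool frame: the origin (TCP) lies between the finger pads; the fingertips stand 19 mm ahead of it and the grasp point (between the pads) is the TCP; z points along the fingers, y is the line along which they close (so a half turn about z gives the same grasp; the last joint's range is limited). The gripper opens to 94 mm and grips with 3 to 60 N. Pads are 16 mm wide; open, the fingers measure 119 mm over their backs; the gripper's body (75 mm by 177 mm) begins 78 mm behind the grasp point.
Start: joints at [-1.381, 0.207, 1.542, -0, 1.393, -0.15], TCP at [0.192, -0.542, 0.224] pointing down, gripper open.
Joint ranges: [-2.73, 2.73], [-0.86, 2.22], [0.23, 2.46], [-1.11, 4.25], [0.08, 2.63], [-2.82, 2.82]. Speed limits (rad/s): [2.79, 2.79, 3.14, 3.14, 3.14, 3.14].

INTERFACE

Orientations are given as a unit quaternion [x, y, z, w].
In Python, from bench import arm, eyes gives the robot as it stands.
- The arm moves only by the tool step_arm, never from a script. Its argument "commands" is a list of rows, each a list of 3 entries, a list of its own where there are three numbers: the opening, from 0 (shut) to 1 (fully open), then the shift along the tool's x, y, z each as a share of 0.2 m, from -1 to 1, then the turn, a rotation vector about the tool's x, y, z each as a share of 2 pi rad, from -1 to 1. A call has 1 to 20 rows; each row is the pose to reach, as a shift and turn from the pose commanded when the call began, along the tool's axes at that moment, turning the shorter way round; what a row does not reach only later rows make up. A row lasts 1/8 s, in which the tool goes at most 62.5 mm and 10.7 degrees, less where a joint would pass 70% of its speed; a pose out of reach is approached as far as the arm can. A call with a number of a shift or a turn outside -1 to 1 is refused whole. A call with a gripper value outside its range is refused whole. The fingers move at their own pace and stop on an object; "force" is the grip in N (left out, the last holds). Time passes only in rows, so rows that repeat a pose let the fingers close. It gives the time, the measured TCP pose, the force, the opening and the grip force at its end, in the units of the state.
- arm.sense(): the state, without advancing time (a new reading comes with each control period).
- eyes.grab_frame(name): name is "scene" or "top" or "wrist"; returns (picture, depth): 400x640x3 uint8, red, green, blue; 400x640 float32, m along the optical axis (not along the pixel's ray), 0 where there is no reading.
- eyes.camera_info(name): a dict with "mtx" (3x3 intrinsics, pixels), "rvec" (rotation vector, rad) and "tvec" (3), from world to camera coordinates, as OpenCV has them. Camera axes: x right, y down, z forward; pixel columns grow to the right and rows downward; lengths in m; the calibration is good to about 2 mm. A picture is of the moment at which its call begins: read the wrist's pose just before it. camera_info takes no time and is no camera call; for the wrist camera it gives the pose at the moment of the call.
- arm.finish_job(): hands the job in; it is judged then, once.
The state is a dict: "clock": time; "joint_pos": joint angles; "qvel": joint speeds; "joint_efforts": joint torques, N m; "ee_pos": TCP position; "tool_rot": TCP orientation; "contact_force": force on the tool from outside, world axes, zero at the start; "ft_torque": the same for the moment, N m; "opening": finger opening in m; "grip_force": force on a finger pad.
Only numpy, scipy, OpenCV 4.12 (cv2) and the standard library are available. Lean on these libraries where they do the work, as an engineer would, in place of code of your own. Each camera call takes 0.05 s, during which the arm holds its last target. There are 200 camera calls.

TASK

Slide the boot heel gently along the press bed until it is fully home against the back stop. Then wind the press plate down on it by turning the two knobs clockwise, alternately and in small steps so that the plate always stays level (never leaning more than about 2 degrees), until the plate bears level and firmly on the heel, without crushing it. Feel for the contact through the knobs, and leave the glue bottle, hammer and cup alone.

Things in the scene. Friction and masses are not known exactly. Their poses are not given: they have to be found in the camera images.
- press: fixed twin-screw heel press: grey slab 210 x 300 mm, its top (the bed) 14 mm above the bench. Origin: on the bench midway between the two upright screw studs; x points to the back (away from the loading side), y to the left stud, z up. Studs at y = +115 and -115 mm, 12 mm thick, a knob on each. The heel slides in along x under the plate
- seat (a point): where the heel's origin lies when fully home: on the bed, 5 mm in front of the middle of the press; press axes. Two 12 mm high rails on the bed, 68 mm apart inside (28 mm in front of the press middle to 38 mm behind it), flare at their front ends to about 100 mm and guide the heel to a back stop, its face 35 mm behind this point
- heel: loose D-shaped boot heel, dark stacked block with black rubber top piece, 70 mm long (x), 64 mm wide (y), 46 mm tall, 0.18 kg, lying on the press bed in front of the rails. Origin: middle of its underside; x points to its round back (goes against the stop), flat face at x = -35 mm
- heel_face (a point): middle of the heel's flat vertical face, where to push it: 23 mm above the heel's underside; same axes as the heel
- plate: steel press plate 46 x 290 x 22 mm carried by both screws, underside 78 to 83 mm above the bench at the start, lean up to 0.02 rad. Origin: middle of its underside; y to the left, z up. A rubber pad 50 x 90 mm under its middle stands out 12 to 15 mm below the underside (differs from run to run, not measured): at the start its face is 3 to 11 mm above the heel's top
- plate_left (a point): top of the plate at its left end (140 mm from the middle, press y positive). The plate leans when one screw is wound further down than the other: 1 rad of knob difference is 0.022 rad of lean
- plate_right (a point): top of the plate at its right end (140 mm from the middle, press y negative)
- knob_left_grip (a point): grip point of the left knob, on its upright axis, 54 mm above the plate's underside. A knob is a black disc 42 mm across (top 22 mm below this point) with an upright bar grip, 44 mm long along this point's x, 14 mm thick along its y, top 10 mm above this point. Clockwise from above winds the knob and this end of the plate down 5 mm per rad; counter-clockwise up
- knob_right_grip (a point): same for the right knob. Each knob turns against a steady friction of 0.30 N m and stays where left. When the pad bears on the heel the torque to wind down rises steeply: by 0.0025 N m per newton of press force where both sides share it. Firm means 40 to 100 N of press, 0.10 to 0.25 N m above the free friction; under 20 N is loose, over 150 N crushes the heel
- glue: bystander: white square glue bottle with a green cone, 75 x 75 mm, 200 mm tall, origin under its middle
- hammer: bystander: hammer lying on the bench, its handle along its x, 260 mm long, origin under its middle
- cup: bystander: red cup with pens and brushes, 76 mm across, 145 mm tall, origin under its middle

How it is judged:
On the way, in this order (a step that is already met when the one before it is completed fails the run):
1. the heel is fully home against the back stop, the plate not yet on it (horizontal distance between heel and seat below 0.005 m and contact force between plate and heel below 1 N), for 0.2 s.
2. the plate bears firmly and level on the heel (contact force between plate and heel above 20 N and angle between plate's own z axis and vertical below 0.015 rad), for 0.3 s.
At the end, for the whole second after the job is handed in: the heel stands within 6 mm of its seat against the back stop, the plate (with its pad) presses on it with more than 20 N and leans less than 0.015 rad, everything at rest and the knobs released (all of step 2 and horizontal distance between heel and seat below 0.006 m and angle between heel's own z axis and vertical below 0.05 rad and linear speed of heel below 0.01 m/s); the robot touches nothing.
It fails at once if the plate leans more than 0.042 rad (2.4 degrees) (angle between plate's own z axis and vertical above 0.042 rad).
It fails at once if the press force on the heel exceeds 150 N (crushed) (contact force between plate and heel above 150 N).
It fails at once if the heel is pushed with more than 25 N (contact force between the fingers and heel above 25 N).
It fails at once if a bystander is moved more than 20 mm (distance of any of glue, hammer, cup from where it was at the start of the episode above 0.02 m).
It also fails if it takes over 72 s, if anything falls off the work surface, if the arm or the gripper's body presses on something with over 40 N, if the wrist force passes 120 N, or if a joint passes its speed limit or range.

## Working session

There is one attempt and no reset: what is moved stays moved. The work goes in short steps, Python scripts to look and compute and a tool call to move; the robot and the scene stay as the last step left them, time stands still between calls to the robot, and variables do not carry over. Pictures are saved under pics/ and viewed, at most 10 in all, crops included, and the job is handed in when it is done.

Besides the shell and the picture viewer there is one more tool, called as name(argument=value, ...) on one line, values as JSON. step_arm: Moves the arm, as the interface text tells. Its arguments: {"type":"object","properties":{"commands":{"type":"array","items":{"type":"array"}},"force":{"type":"number"}},"required":["commands"]}

```bash
mkdir -p pics; ls
python3 - <<'E'
from bench import arm, eyes
import cv2,numpy as np
print(arm.sense())
for n in ("scene","top"):
    p,d=eyes.grab_frame(n); cv2.imwrite(f"pics/{n}0.png",p[:,:,::-1]); np.save(f"pics/{n}0.npy",d)
    print(n,eyes.camera_info(n))
E
```

```text
pics
{'clock': 0.0, 'joint_pos': array([-1.38048919e+00,  2.07430496e-01,  1.54292310e+00, -1.18099602e-05,
        1.39350336e+00, -1.50502688e-01]), 'qvel': array([ 0.00125982,  0.00077663, -0.00190975,  0.00149593, -0.00032658,
        0.00053213]), 'joint_efforts': array([-1.73145541e-03, -3.70880413e+01, -2.81419230e+01,  6.96163857e-02,
        3.63429228e-02, -1.82440854e-04]), 'ee_pos': array([ 0.19203343, -0.54118194,  0.22329945]), 'tool_rot': array([ 9.85515373e-01,  1.69582334e-01, -2.83408556e-05, -1.13180792e-03]), 'contact_force': array([-0.21919941, -0.20024947, -0.58429115]), 'ft_torque': array([-0.01434774, -0.00738789,  0.0034065 ]), 'grip_force': 0.0, 'opening': 0.09402086179127077}
scene {'mtx': array([[472.3117092 ,   0.        , 318.90766438],
       [  0.        , 472.3117092 , 191.49660811],
       [  0.        ,   0.        ,   1.        ]]), 'rvec': array([ 1.76188698,  1.6890495 , -0.71480778]), 'tvec': array([-0.02837536, -0.30189351,  1.84022219])}
top {'mtx': array([[470.30879866,   0.        , 315.7746853 ],
       [  0.        , 470.30879866, 200.33124946],
       [  0.        ,   0.        ,   1.        ]]), 'rvec': array([ 2.15217704, -2.12188539,  0.16509859]), 'tvec': array([-0.01175579,  0.57821417,  1.29719261])}
```

View pics/scene0.png

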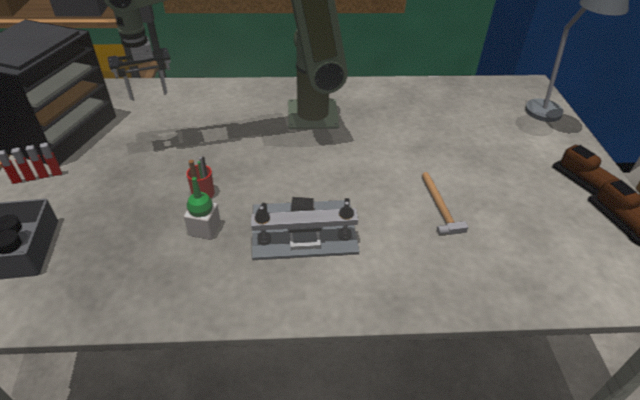

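View pics/top0.png

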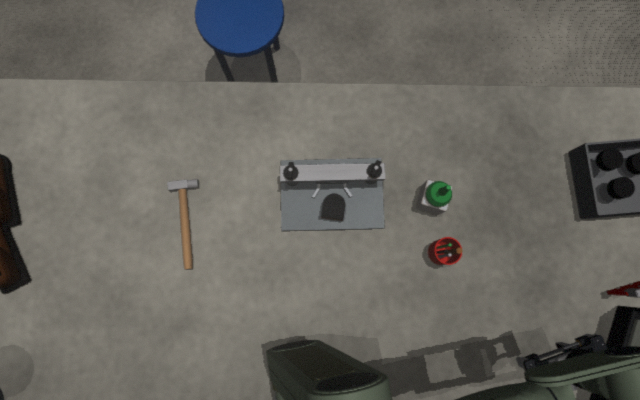

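The scene view shows the press at about (304,228), with the cup and glue left of it and the hammer right. In the top view the slab spans (280..384, 158..230), the heel is at (333,207), the knobs are at (290,171) and (376,169), and the glue (436,195) and cup (445,251) are on the -y side.

```bash
cat > h.py <<'E'
import numpy as np, cv2
from scipy.spatial.transform import Rotation as R
def cloud(d,ci):
    v,u=np.indices(d.shape); K=ci["mtx"]
    c=np.stack([(u-K[0,2])*d/K[0,0],(v-K[1,2])*d/K[1,1],d],-1)
    Rm=cv2.Rodrigues(np.array(ci["rvec"]))[0]
    return (c-np.array(ci["tvec"]))@Rm
E
python3 - <<'E'
from bench import eyes
from h import *
p=cv2.imread("pics/top0.png"); d=np.load("pics/top0.npy"); W=cloud(d,eyes.camera_info("top"))
print("bench z",np.median(W[240:260,250:400,2]))
def rect(m,n):
    pts=W[m][:, :2]; r=cv2.minAreaRect((pts*1000).astype(np.float32)); print(n,m.sum(),"z",np.median(W[m][:,2]).round(4),"rect mm",np.round(r[0],1),np.round(r[1],1),round(r[2],2),"mean",pts.mean(0).round(4))
roi=np.zeros(d.shape,bool); roi[150:240,270:395]=1
z=W[...,2]
rect(roi&(z>.009)&(z<.02),"slab"); rect(roi&(z>.090)&(z<.112),"plate")
l=np.zeros_like(roi); l[150:190,275:310]=1; r=np.zeros_like(roi); r[150:190,360:395]=1
print(np.sort(z[l])[-40::4].round(3),np.sort(z[r])[-40::4].round(3))
for m,n in((l,"L"),(r,"R")):
    rect(m&(z>.112),n+"knob"); rect(m&(z>.132),n+"grip")
h=np.zeros_like(roi); h[188:230,310:355]=1
rect(h&(z>.05)&(z<.07),"heel"); rect(h&(z>.018)&(z<.035),"rails")
for n,(a,b,c,e) in dict(glue=(175,215,415,460),cup=(230,270,425,470),hammer=(170,275,165,205)).items():
    m=np.zeros_like(roi); m[a:b,c:e]=1; m&=z>.012; rect(m,n); print(W[m].min(0).round(3),W[m].max(0).round(3))
cv2.imwrite("pics/c1.png",cv2.resize(p[150:240,270:395],None,fx=6,fy=6,interpolation=cv2.INTER_CUBIC))
E
```

```text
bench z -0.00027236893550750403
slab 4321 z 0.0139 rect mm [591.2 -40.1] [236.4 317.6] 2.35 mean [ 0.5805 -0.0489]
plate 1470 z 0.1032 rect mm [649.4 -47.6] [ 48.2 289.7] 2.13 mean [ 0.6471 -0.0469]
[0.147 0.147 0.148 0.149 0.149 0.149 0.15  0.15  0.151 1.372] [0.145 0.146 0.146 0.146 0.147 0.147 0.148 0.149 0.151 1.372]
Lknob 183 z 0.137 rect mm [518.3  22.5] [307.9  38.9] 19.45 mean [0.6357 0.0641]
Lgrip 97 z 0.1465 rect mm [514.2  36.2] [308.7  24.3] 13.09 mean [0.6294 0.0626]
Rknob 177 z 0.1393 rect mm [515.8 -99.5] [ 38.9 345.1] 65.62 mean [ 0.6406 -0.1553]
Rgrip 94 z 0.1443 rect mm [517.8 -94.7] [ 15.7 345.6] 63.51 mean [ 0.631  -0.1504]
heel 507 z 0.0598 rect mm [561.7 -52.9] [63.7 68.6] 83.35 mean [ 0.5588 -0.0527]
rails 163 z 0.0208 rect mm [559.7 -51.1] [120.5 128.2] 0.93 mean [ 0.5699 -0.0491]
glue 956 z 0.1108 rect mm [ 487.5 -220.8] [ 98.8 474.8] 41.63 mean [ 0.5824 -0.3243]
[ 0.367 -0.384  0.012] [ 0.662 -0.011  1.372]
cup 639 z 0.0781 rect mm [ 423.  -203.8] [ 74.3 395.6] 5.61 mean [ 0.4375 -0.3586]
[ 0.367 -0.401  0.012] [ 0.475 -0.011  1.372]
hammer 991 z 0.0236 rect mm [434.2 259.4] [510.3 222.1] 52.43 mean [0.5272 0.3711]
[ 0.367 -0.011  0.012] [0.642 0.433 1.372]
```

View pics/c1.png

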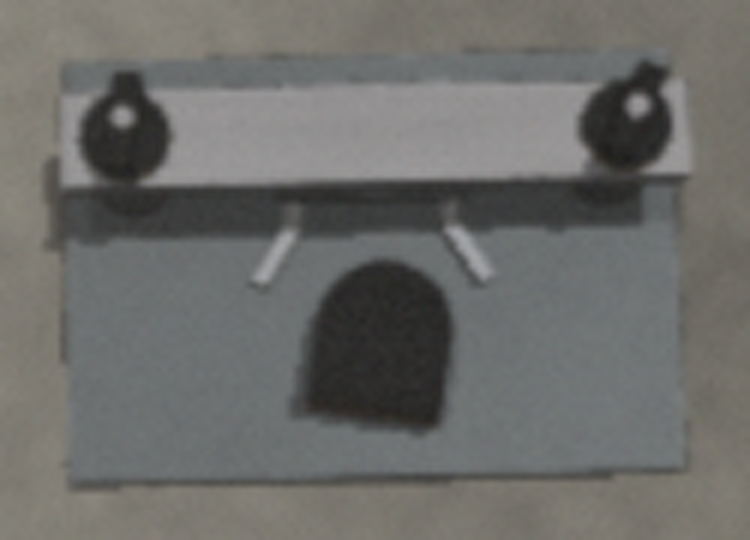

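The crop shows the D-heel at (380,345), flat face towards the robot and yawed slightly. The rail flares are at (275,255) and (468,255). The left bar points about along press x and the right bar is rotated towards the upper right. Pixels with no depth reading spoiled some fits, so I'll redo them with those masked out.

Run:
```python
from bench import eyes
from h import *
d=np.load("pics/top0.npy"); W=cloud(d,eyes.camera_info("top")); z=W[...,2]; ok=d>0
def box(a,b,c,e):
    m=np.zeros(d.shape,bool); m[a:b,c:e]=1; return m&ok
def rect(m,n):
    pts=W[m]; r=cv2.minAreaRect((pts[:,:2]*1000).astype(np.float32)); print(n,m.sum(),"z",np.median(pts[:,2]).round(4),np.round(r[0],1),np.round(r[1],1),round(r[2],1),"x",np.percentile(pts[:,0],[1,99]).round(3),"y",np.percentile(pts[:,1],[1,99]).round(3))
s=box(150,240,270,395)
rect(s&(z>.010)&(z<.018),"slab"); pm=s&(z>.097)&(z<.110); rect(pm,"plate")
P=W[pm]; A=np.c_[P,np.ones(len(P))][:,[0,1,3]]; print("plate plane",np.linalg.lstsq(A,P[:,2],rcond=None)[0])
for n,m in (("L",box(150,190,275,310)),("R",box(150,190,360,395))):
    rect(m&(z>.115)&(z<.13),n+"disc"); rect(m&(z>.137)&(z<.16),n+"grip"); rect(m&(z>.148)&(z<.16),n+"top")
hm=box(188,230,310,355)&(z>.05)&(z<.07); rect(hm,"heel")
cnt=cv2.convexHull((W[hm][:,:2]*1000).astype(np.float32))[:,0]; print(np.round(cnt[::3],1).tolist())
rect(box(188,230,305,360)&(z>.019)&(z<.035),"rails")
for n,b in dict(glue=(175,215,415,460),cup=(230,270,425,470),hammer=(170,275,165,205)).items(): rect(box(*b)&(z>.012)&(z<.3),n)
```

```text
slab 3838 z 0.0139 [591.4 -49.3] [235.9 299.3] 2.2 x [0.499 0.709] y [-0.197  0.097]
plate 1376 z 0.1033 [649.  -48.1] [ 47.4 288.6] 2.2 x [0.622 0.673] y [-0.189  0.095]
plate plane [0.0064818  0.00693587 0.09945678]
Ldisc 45 z 0.1166 [641.1  68.3] [38.7 37.7] 83.7 x [0.622 0.66 ] y [0.05  0.087]
Lgrip 86 z 0.1465 [644.4  67.1] [14.3 42.9] 84.3 x [0.623 0.666] y [0.059 0.074]
Ltop 27 z 0.1495 [643.9  66.3] [12.4 41.7] 86.7 x [0.623 0.664] y [0.06  0.073]
Rdisc 37 z 0.1175 [ 651.8 -159. ] [36.2 38.7] 56.8 x [0.633 0.67 ] y [-0.18  -0.143]
Rgrip 84 z 0.1442 [ 653. -162.] [13.7 43.5] 67.2 x [0.634 0.672] y [-0.175 -0.149]
Rtop 6 z 0.1492 [ 646.9 -158.8] [ 7.8 29.7] 68.5 x [0.635 0.662] y [-0.165 -0.15 ]
heel 507 z 0.0598 [561.7 -52.9] [63.7 68.6] 83.3 x [0.527 0.595] y [-0.083 -0.021]
[[595.4000244140625, -57.900001525878906], [591.2000122070312, -35.099998474121094], [565.9000244140625, -21.399999618530273], [530.0, -30.299999237060547], [524.5, -75.4000015258789], [550.0, -83.5999984741211], [582.0999755859375, -80.9000015258789], [595.2999877929688, -60.70000076293945]]
rails 137 z 0.0222 [559.6 -51.3] [120.2 157.7] 0.9 x [0.505 0.619] y [-0.123  0.026]
glue 948 z 0.1102 [ 612.  -343.6] [ 75.9 116.8] 75.0 x [0.549 0.633] y [-0.37  -0.295]
cup 634 z 0.0777 [ 438.7 -363. ] [73.1 74.9] 0.8 x [0.402 0.474] y [-0.398 -0.327]
hammer 975 z 0.0235 [508.8 374.6] [260.   88.9] 6.6 x [0.382 0.637] y [0.347 0.429]
```

```bash
cat >> h.py <<'E'
O=np.array([.6487,-.0475]); YAW=.0375
def press(px,py): # press frame -> world xy
    c,s=np.cos(YAW),np.sin(YAW); return O+np.array([c*px-s*py,s*px+c*py])
def plan(st,xy,z,psi,n=1): # shift shares + turn shares to reach a tool-down pose
    r0=R.from_quat(st["tool_rot"]); t=R.from_euler("z",psi)*R.from_euler("x",np.pi)
    s=r0.inv().apply(np.array([*xy,z])-st["ee_pos"])/.2; w=(r0.inv()*t).as_rotvec()/(2*np.pi)
    print("clock",round(st["clock"],2),"shift",s.round(4),"turn",w.round(4))
E
python3 - <<'E'
from bench import arm
from h import *
st=arm.sense(); t=press(-.145,0); print(t)
plan(st,t,.20,np.pi+YAW)
E
```

```text
[ 0.50380194 -0.05293623]
clock 0.1 shift [ 2.2851 -1.7801  0.1213] turn [-0.     -0.0005 -0.4517]
```

step_arm(commands=[[0.25,[1,-0.78,0.05],[0,0,0]],[0.25,[1,-0.78,0.05],[0,0,0]],[0.25,[1,-0.78,0.05],[0,0,0]],[0.25,[1,-0.78,0.05],[0,0,0]],[0.25,[1,-0.78,0.05],[0,0,0]]])

```text
clock: 0.72
ee_pos: [0.3297, -0.3244, 0.2137]
tool_rot: [0.985, 0.172, -0.0, -0.001]
contact_force: [-0.7, 0.1, -0.2]
opening: 0.0474
grip_force: 0.0
```

step_arm(commands=[[0.25,[1,-0.78,0.05],[0,0,-0.22]],[0.25,[1,-0.78,0.05],[0,0,-0.22]],[0.25,[1,-0.78,0.05],[0,0,-0.22]],[0.25,[1,-0.78,0.05],[0,0,-0.22]],[0.25,[1,-0.78,0.05],[0,0,-0.22]],[0.25,[1,-0.78,0.05],[0,0,-0.22]],[0.25,[1,-0.78,0.05],[0,0,-0.22]],[0.25,[1,-0.78,0.05],[0,0,-0.22]],[0.25,[1,-0.78,0.05],[0,0,-0.22]]])

```text
clock: 1.85
ee_pos: [0.4648, -0.1153, 0.2042]
tool_rot: [0.652, 0.758, -0.0, -0.0]
contact_force: [0.8, 0.3, 0.2]
opening: 0.0236
grip_force: 0.0
```

Run:
```python
from bench import arm
from h import *
st=arm.sense(); print(st["ee_pos"],st["joint_pos"].round(2),st["opening"])
plan(st,press(-.145,0),.15,np.pi+YAW)
```

```text
[ 0.46483953 -0.11528211  0.20422356] [-0.42  0.02  1.79 -0.    1.33 -0.57] 0.023627579785437395
clock 1.85 shift [0.2791 0.2394 0.2709] turn [-1.000e-04 -0.000e+00 -2.321e-01]
```

step_arm(commands=[[0.25,[0.279,0.239,0.27],[0,0,-0.232]],[0.25,[0.279,0.239,0.27],[0,0,-0.232]],[0.25,[0.279,0.239,0.27],[0,0,-0.232]],[0.25,[0.279,0.239,0.27],[0,0,-0.232]],[0.25,[0.279,0.239,0.27],[0,0,-0.232]],[0.25,[0.279,0.239,0.27],[0,0,-0.232]],[0.25,[0.279,0.239,0.27],[0,0,-0.232]],[0.25,[0.279,0.239,0.27],[0,0,-0.232]],[0.25,[0.279,0.239,0.27],[0,0,-0.232]],[0.25,[0.279,0.239,0.27],[0,0,-0.232]]])

```text
clock: 3.1
ee_pos: [0.5037, -0.0522, 0.1503]
tool_rot: [-0.018, 1.0, -0.0, -0.0]
contact_force: [0.1, -0.6, 0.0]
opening: 0.0237
grip_force: 0.0
```

Run:
```python
from bench import arm
from h import *
st=arm.sense(); print(st["ee_pos"],st["joint_pos"].round(2),st["contact_force"])
plan(st,press(-.145,0),.045,np.pi+YAW)
```

```text
[ 0.50367981 -0.05219857  0.15034603] [-0.27  0.14  1.78 -0.    1.22 -1.88] [ 0.09354007 -0.5885534   0.00821705]
clock 3.1 shift [-0.0006 -0.0037  0.5267] turn [-0.     -0.     -0.0002]
```

step_arm(commands=[[0.25,[0,-0.004,0.25],[0,0,0]],[0.25,[0,-0.004,0.527],[0,0,0]],[0.25,[0,-0.004,0.527],[0,0,0]],[0.25,[-0.03,-0.004,0.527],[0,0,0]],[0.25,[-0.05,-0.004,0.527],[0,0,0]],[0.25,[-0.07,-0.004,0.527],[0,0,0]],[0.25,[-0.09,-0.004,0.527],[0,0,0]],[0.25,[-0.12,-0.004,0.527],[0,0,0]],[0.25,[-0.15,-0.004,0.527],[0,0,0]],[0.25,[-0.18,-0.004,0.527],[0,0,0]]])

```text
clock: 4.35
ee_pos: [0.5399, -0.051, 0.0449]
tool_rot: [-0.02, 1.0, 0.0, -0.0]
contact_force: [-2.1, -0.5, 1.6]
opening: 0.0237
grip_force: 1.2
```

Run:
```python
from bench import arm,eyes
from h import *
st=arm.sense(); print(st["ee_pos"],st["contact_force"])
plan(st,press(-.048,0),.045,np.pi+YAW)
p,d=eyes.grab_frame("scene"); cv2.imwrite("pics/push1.png",cv2.resize(p[120:280,200:400,::-1],None,fx=4,fy=3.7))
```

```text
[ 0.53985965 -0.0509836   0.04493867] [-2.09041661 -0.4549673   1.58394896]
clock 4.35 shift [-0.3045 -0.0035 -0.0005] turn [ 0.0001 -0.0001  0.0003]
```

View pics/push1.png

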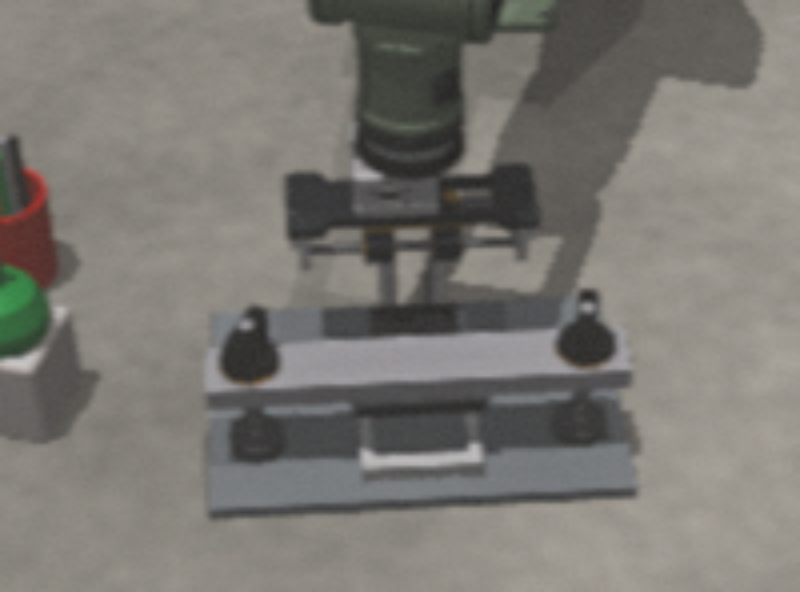

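The fingers are on the heel's flat face at about (410,310), pushing with roughly 2 N, and the gripper's wide body clears both knobs. I'll continue gently.

step_arm(commands=[[0.25,[-0.03,-0.003,0],[0,0,0]],[0.25,[-0.06,-0.003,0],[0,0,0]],[0.25,[-0.09,-0.003,0],[0,0,0]],[0.25,[-0.12,-0.003,0],[0,0,0]],[0.25,[-0.15,-0.003,0],[0,0,0]],[0.25,[-0.18,-0.003,0],[0,0,0]],[0.25,[-0.21,-0.003,0],[0,0,0]],[0.25,[-0.235,-0.003,0],[0,0,0]],[0.25,[-0.255,-0.003,0],[0,0,0]],[0.25,[-0.27,-0.003,0],[0,0,0]],[0.25,[-0.27,-0.003,0],[0,0,0]]])

```text
clock: 5.78
ee_pos: [0.5942, -0.0497, 0.0452]
tool_rot: [-0.02, 1.0, -0.0, 0.001]
contact_force: [0.3, 1.0, -0.3]
opening: 0.0235
grip_force: 0.0
```

step_arm(commands=[[0.25,[-0.01,0,0],[0,0,0]],[0.25,[-0.015,0,0],[0,0,0]]])

```text
clock: 6.02
ee_pos: [0.5965, -0.0496, 0.0452]
tool_rot: [-0.02, 1.0, -0.0, -0.0]
contact_force: [-2.6, -0.2, 2.2]
opening: 0.0237
grip_force: 1.3
```

step_arm(commands=[[0.25,[-0.005,0,0],[0,0,0]],[0.25,[-0.01,0,0],[0,0,0]]])

```text
clock: 6.28
ee_pos: [0.5986, -0.0495, 0.0451]
tool_rot: [-0.02, 1.0, 0.0, -0.0]
contact_force: [-2.9, 0.3, 1.9]
opening: 0.0235
grip_force: 1.2
```

step_arm(commands=[[0.25,[-0.005,0,0],[0,0,0]],[0.25,[-0.01,0,0],[0,0,0]]])

```text
clock: 6.52
ee_pos: [0.6005, -0.0494, 0.0451]
tool_rot: [-0.02, 1.0, -0.0, -0.0]
contact_force: [-4.8, -0.4, 3.8]
opening: 0.0235
grip_force: 2.3
```

step_arm(commands=[[0.25,[-0.004,0,0],[0,0,0]],[0.25,[-0.008,0,0],[0,0,0]]])

```text
clock: 6.78
ee_pos: [0.6005, -0.0494, 0.0449]
tool_rot: [-0.02, 1.0, 0.0, -0.002]
contact_force: [-8.4, -0.3, 5.7]
opening: 0.0235
grip_force: 4.0
```

It stopped at x = 0.6005 with the force rising. I predicted 0.6007 for home, so the heel is against the stop. I'll hold briefly, then retreat and rise.

step_arm(commands=[[0.25,[0,0,0],[0,0,0]],[0.25,[0,0,0],[0,0,0]],[0.25,[0.05,0,0],[0,0,0]],[0.25,[0.2,0,0],[0,0,0]],[0.35,[0.2,0,-0.4],[0,0,0]],[0.35,[0.2,0.1,-0.75],[0,0,0]],[0.35,[0.2,0.1,-0.75],[0,0,0]]])

```text
clock: 7.65
ee_pos: [0.5642, -0.0308, 0.1998]
tool_rot: [-0.02, 1.0, -0.001, 0.005]
contact_force: [0.3, 0.4, -0.2]
opening: 0.0328
grip_force: 0.0
```

```bash
cat >> h.py <<'E'
LK=np.array([.6444,.0671]); RK=np.array([.6530,-.1620])
E
python3 - <<'E'
from bench import arm,eyes
from h import *
st=arm.sense(); print(st["ee_pos"],st["contact_force"],st["ft_torque"])
plan(st,LK,.165,np.pi-.087)
p,d=eyes.grab_frame("top"); W=cloud(d,eyes.camera_info("top"))
cv2.imwrite("pics/push2.png",cv2.resize(p[140:240,260:400,::-1],None,fx=5,fy=5))
E
```

```text
[ 0.56418052 -0.03083557  0.1998239 ] [ 0.27964155  0.39628995 -0.17353775] [ 0.11523693 -0.17901772  0.02326115]
clock 7.65 shift [-0.4184  0.4738  0.1773] turn [-0.0002  0.0015  0.0201]
```

View pics/push2.png

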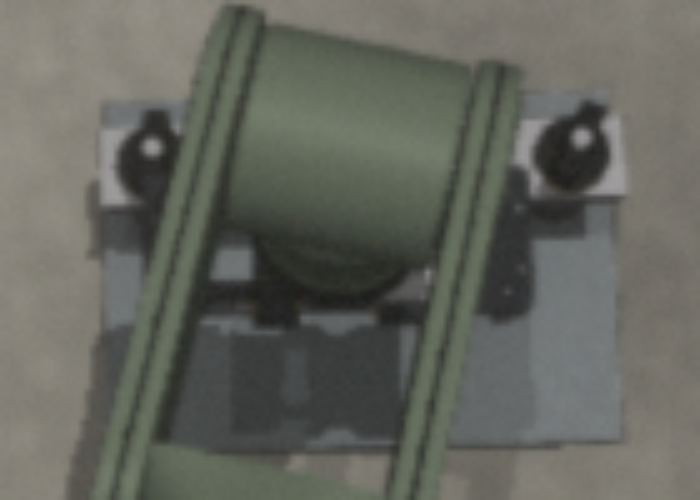

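The arm hides the heel in this view. The knobs at (150,165) and (570,145) haven't moved. Going to the left knob.

step_arm(commands=[[0.35,[-0.418,0.472,0],[0,0,0.02]],[0.35,[-0.418,0.472,0],[0,0,0.02]],[0.35,[-0.418,0.472,0.15],[0,0,0.02]],[0.35,[-0.418,0.472,0.15],[0,0,0.02]],[0.35,[-0.418,0.472,0.15],[0,0,0.02]]])

```text
clock: 8.32
ee_pos: [0.641, 0.0662, 0.1647]
tool_rot: [0.044, 0.999, 0.0, -0.0]
contact_force: [-0.5, -0.1, 0.3]
opening: 0.0333
grip_force: 0.0
```

Run:
```python
from bench import arm,eyes
from h import *
st=arm.sense(); print(st["ee_pos"],st["joint_pos"].round(2),st["contact_force"],st["ft_torque"])
plan(st,LK,.138,np.pi-.087)
p,d=eyes.grab_frame("top"); W=cloud(d,eyes.camera_info("top")); z=W[...,2]
p2,d2=eyes.grab_frame("wrist")
cv2.imwrite("pics/k1.png",np.vstack([cv2.resize(p[140:240,260:400],(420,300)),cv2.resize(p2,(420,262))])[:,:,::-1])
```

```text
[0.64103957 0.0661913  0.16470436] [-0.03  0.4   1.42  0.    1.32 -1.51] [-0.54602952 -0.1413881   0.34983544] [ 0.08557391 -0.13148133 -0.03446102]
clock 8.32 shift [-0.0164  0.006   0.1335] turn [ 0.     -0.0001 -0.    ]
```

View pics/k1.png

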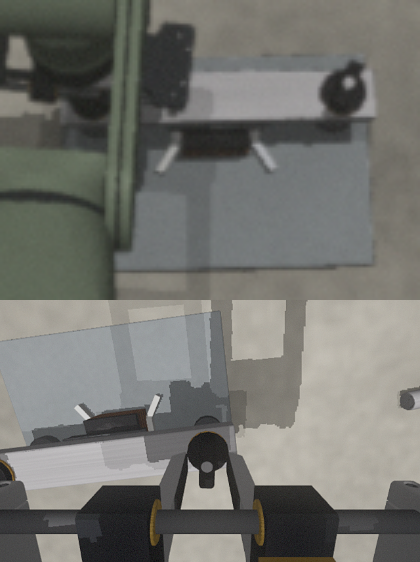

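The heel now sits between the rails at (215,145) in the top crop, and the wrist view shows the knob bar between the open fingers at (207,465). I'll descend and grip.

step_arm(commands=[[0.35,[-0.016,0.006,0.1],[0,0,0]],[0.35,[-0.016,0.006,0.134],[0,0,0]],[0.35,[-0.016,0.006,0.134],[0,0,0]],[0.08,[-0.016,0.006,0.134],[0,0,0]],[0.05,[-0.016,0.006,0.134],[0,0,0]],[0.05,[-0.016,0.006,0.134],[0,0,0]],[0.05,[-0.016,0.006,0.134],[0,0,0]]], force=60)

```text
clock: 9.3
ee_pos: [0.6449, 0.0663, 0.1388]
tool_rot: [0.044, 0.999, -0.001, 0.0]
contact_force: [-1.8, -5.8, 0.7]
opening: 0.0133
grip_force: 59.8
```

```bash
cat > s.py <<'E'
from bench import arm
from h import *
s=arm.sense(); q=R.from_quat(s["tool_rot"]); x=q.apply([1,0,0])
print(round(s["clock"],2),"pos",s["ee_pos"].round(4),"psi-pi",round(np.arctan2(x[1],x[0])%(2*np.pi)-np.pi,4),"F",s["contact_force"].round(2),"T",s["ft_torque"].round(3),"q6",s["joint_pos"][5].round(2),"eff6",s["joint_efforts"][5].round(3),"open",round(s["opening"],4),"grip",round(s["grip_force"],1))
E
python3 s.py
```

```text
9.3 pos [0.6449 0.0663 0.1388] psi-pi -0.0878 F [-1.79 -5.78  0.73] T [-0.284 -0.117 -0.235] q6 -1.51 eff6 -0.312 open 0.0133 grip 59.8
```

step_arm(commands=[[0.05,[0,-0.003,0.003],[0,0,0.02]],[0.05,[0,-0.003,0.006],[0,0,0.04]],[0.05,[0,-0.003,0.009],[0,0,0.06]],[0.05,[0,-0.003,0.0125],[0,0,0.08]],[0.05,[0,-0.003,0.0125],[0,0,0.08]]])

```text
clock: 9.93
ee_pos: [0.6449, 0.067, 0.1363]
tool_rot: [0.29, 0.957, 0.0, 0.0]
contact_force: [0.1, -2.1, 1.3]
opening: 0.0131
grip_force: 59.8
```

```bash
python3 s.py
```

```text
9.93 pos [0.6449 0.067  0.1363] psi-pi -0.5878 F [ 0.12 -2.09  1.33] T [-0.193 -0.097 -0.156] q6 -1.01 eff6 0.096 open 0.0131 grip 59.8
```

step_arm(commands=[[0.05,[0,0,0.001],[0,0,0.008]],[0.05,[0,0,0.002],[0,0,0.016]]])

```text
clock: 10.18
ee_pos: [0.645, 0.0671, 0.1359]
tool_rot: [0.337, 0.941, 0.0, 0.0]
contact_force: [0.0, -1.8, 0.5]
opening: 0.0136
grip_force: 59.9
```

```bash
python3 s.py
python3 - <<'E'
from bench import arm,eyes
for i in range(4):
    eyes.grab_frame("wrist"); s=arm.sense(); print(s["clock"],s["ft_torque"].round(3),s["joint_efforts"][5].round(3),s["contact_force"].round(1),s["qvel"][5].round(3),s["joint_pos"][5].round(4))
E
```

```text
10.18 pos [0.645  0.0671 0.1359] psi-pi -0.6882 F [ 0.02 -1.85  0.54] T [-0.106 -0.074  0.255] q6 -0.91 eff6 -0.08 open 0.0136 grip 59.9
10.225 [-0.117 -0.115  0.194] 0.316 [-1.1 -0.9  1.1] -0.071 -0.9111
10.275 [-0.212 -0.055  0.102] 0.284 [ 0.6 -1.1  0.1] -0.017 -0.9132
10.325 [-0.162 -0.098  0.144] 0.145 [ 0.2 -2.   2.4] 0.005 -0.9133
10.375 [-0.158 -0.084  0.15 ] 0.122 [-0.5 -2.3  1.7] 0.006 -0.913
```

In motion the wrist torque reads about 0.26–0.29 N m, which matches the free friction. The left knob is now wound 0.6 rad. Next is the right knob.

Run:
```python
from bench import arm
from h import *
plan(arm.sense(),RK,.137,np.pi-.40)
```

```text
clock 10.38 shift [-0.7579 -0.8596 -0.0058] turn [ 0.0001  0.0001 -0.0458]
```

step_arm(commands=[[0.35,[0,0,0],[0,0,0]],[0.35,[0,0,0],[0,0,0]],[0.35,[0,0,-0.22],[0,0,0]],[0.35,[-0.2,-0.22,-0.24],[0,0,0]],[0.35,[-0.42,-0.48,-0.24],[0,0,-0.02]],[0.35,[-0.62,-0.7,-0.24],[0,0,-0.046]],[0.35,[-0.758,-0.86,-0.24],[0,0,-0.046]],[0.35,[-0.758,-0.86,-0.24],[0,0,-0.046]],[0.35,[-0.758,-0.86,-0.15],[0,0,-0.046]]])

```text
clock: 11.5
ee_pos: [0.6533, -0.162, 0.1664]
tool_rot: [0.199, 0.98, 0.0, 0.002]
contact_force: [-0.3, 0.5, -0.4]
opening: 0.0328
grip_force: 0.0
```

```bash
python3 s.py
python3 - <<'E'
from bench import arm,eyes
from h import *
plan(arm.sense(),RK,.137,np.pi-.40)
p2,d2=eyes.grab_frame("wrist"); cv2.imwrite("pics/k2.png",p2[:,:,::-1])
E
```

```text
11.5 pos [ 0.6533 -0.162   0.1664] psi-pi -0.4007 F [-0.27  0.46 -0.37] T [ 0.002 -0.154  0.032] q6 -1.54 eff6 -0.003 open 0.0328 grip 0.0
clock 11.5 shift [ 0.0019 -0.0006  0.1469] turn [ 0.0002  0.0005 -0.0001]
```

View pics/k2.png

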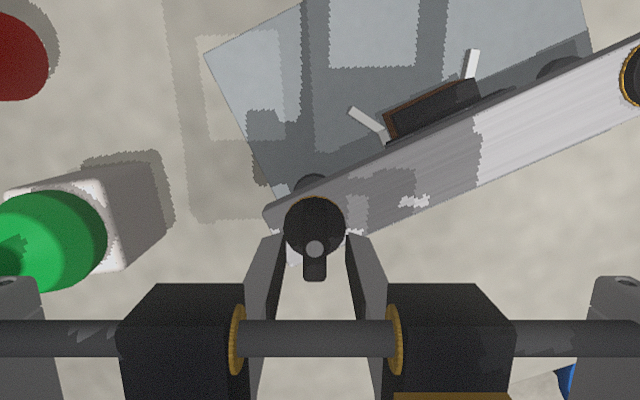

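The wrist view shows the right bar centred at (315,262) between the fingers and aligned with them, with the glue well clear. I'll grip and turn 0.6 rad.

step_arm(commands=[[0.35,[0.002,0,0.11],[0,0,0]],[0.35,[0.002,0,0.147],[0,0,0]],[0.05,[0.002,0,0.147],[0,0,0]],[0.05,[0.002,0,0.147],[0,0,0]],[0.05,[0.002,0,0.147],[0,0,0]],[0.05,[0.002,0,0.147],[0,0,0]],[0.05,[0.002,0,0.15],[0,0,0.02]],[0.05,[0.002,0,0.153],[0,0,0.04]],[0.05,[0.002,0,0.156],[0,0,0.06]],[0.05,[0.002,0,0.158],[0,0,0.07]],[0.05,[0.002,0,0.1595],[0,0,0.08]],[0.05,[0.002,0,0.161],[0,0,0.088]],[0.05,[0.002,0,0.162],[0,0,0.096]]])

```text
clock: 13.18
ee_pos: [0.6529, -0.1615, 0.1338]
tool_rot: [0.482, 0.876, 0.001, 0.001]
contact_force: [2.5, 0.1, 0.6]
opening: 0.0136
grip_force: 60.0
```

```bash
python3 s.py
python3 - <<'E'
from bench import arm
from h import *
plan(arm.sense(),[.645,.067],.136,np.pi-.688)
E
```

```text
13.18 pos [ 0.6529 -0.1615  0.1338] psi-pi -1.0047 F [2.52 0.06 0.61] T [ 0.465 -0.513  0.289] q6 -0.94 eff6 -0.038 open 0.0136 grip 60.0
clock 13.18 shift [ 0.9855  0.5792 -0.0103] turn [ 0.0005  0.0002 -0.0504]
```

step_arm(commands=[[0.35,[0,0,0],[0,0,0]],[0.35,[0,0,0],[0,0,0]],[0.35,[0,0,-0.22],[0,0,0]],[0.35,[0.25,0.15,-0.24],[0,0,0]],[0.35,[0.5,0.3,-0.24],[0,0,-0.02]],[0.35,[0.75,0.44,-0.24],[0,0,-0.05]],[0.35,[0.985,0.579,-0.24],[0,0,-0.05]],[0.35,[0.985,0.579,-0.24],[0,0,-0.05]],[0.35,[0.985,0.579,-0.16],[0,0,-0.05]],[0.35,[0.985,0.579,-0.1],[0,0,-0.05]]])

```text
clock: 14.42
ee_pos: [0.643, 0.0649, 0.1511]
tool_rot: [0.339, 0.941, -0.0, -0.001]
contact_force: [-0.2, -0.1, 0.8]
opening: 0.0329
grip_force: 0.0
```

```bash
python3 s.py
python3 - <<'E'
from bench import arm
from h import *
plan(arm.sense(),[.645,.067],.136,np.pi-.688)
E
```

```text
14.43 pos [0.643  0.0649 0.1511] psi-pi -0.6914 F [-0.15 -0.11  0.82] T [ 0.045 -0.132  0.016] q6 -0.91 eff6 -0.002 open 0.0329 grip 0.0
clock 14.43 shift [-0.0009  0.0146  0.0756] turn [-0.0002 -0.0002 -0.0005]
```

step_arm(commands=[[0.35,[-0.001,0.0146,0.05],[0,0,0]],[0.35,[-0.001,0.0146,0.0755],[0,0,0]],[0.05,[-0.001,0.0146,0.0755],[0,0,0]],[0.05,[-0.001,0.0146,0.0755],[0,0,0]],[0.05,[-0.001,0.0146,0.0755],[0,0,0]],[0.05,[-0.001,0.0146,0.0755],[0,0,0]],[0.05,[-0.001,0.0146,0.0785],[0,0,0.02]],[0.05,[-0.001,0.0146,0.0815],[0,0,0.04]],[0.05,[-0.001,0.0146,0.084],[0,0,0.056]],[0.05,[-0.001,0.0146,0.0855],[0,0,0.064]],[0.05,[-0.001,0.0146,0.087],[0,0,0.072]],[0.05,[-0.001,0.0146,0.088],[0,0,0.08]]])

```text
clock: 15.92
ee_pos: [0.6453, 0.0678, 0.1358]
tool_rot: [0.562, 0.827, -0.001, 0.0]
contact_force: [-1.5, -1.7, 0.7]
opening: 0.0136
grip_force: 60.0
```

```bash
python3 s.py
python3 - <<'E'
from bench import arm
from h import *
plan(arm.sense(),[.6529,-.1617],.1338,np.pi-1.005)
E
```

```text
15.93 pos [0.6453 0.0678 0.1358] psi-pi -1.193 F [-1.51 -1.74  0.75] T [-0.667  0.247  0.267] q6 -0.4 eff6 -0.072 open 0.0136 grip 60.0
clock 15.93 shift [-1.0806 -0.3878  0.0118] turn [-0.0002  0.0002 -0.0299]
```

step_arm(commands=[[0.35,[0,0,0],[0,0,0]],[0.35,[0,0,0],[0,0,0]],[0.35,[0,0,-0.22],[0,0,0]],[0.35,[-0.28,-0.1,-0.24],[0,0,0]],[0.35,[-0.56,-0.2,-0.24],[0,0,-0.015]],[0.35,[-0.83,-0.3,-0.24],[0,0,-0.03]],[0.35,[-1,-0.388,-0.24],[0,0,-0.03]],[0.35,[-1,-0.388,-0.22],[0,0,-0.03]],[0.35,[-1,-0.388,-0.22],[0,0,-0.03]]])

```text
clock: 17.05
ee_pos: [0.6472, -0.145, 0.1787]
tool_rot: [0.481, 0.877, 0.0, -0.001]
contact_force: [-0.5, 1.2, -0.3]
opening: 0.0329
grip_force: 0.0
```

```bash
python3 s.py
python3 - <<'E'
from bench import arm
from h import *
plan(arm.sense(),[.6529,-.1617],.1338,np.pi-1.005)
E
```

```text
17.05 pos [ 0.6472 -0.145   0.1787] psi-pi -1.0035 F [-0.5   1.24 -0.29] T [-0.041 -0.089  0.006] q6 -0.92 eff6 -0.002 open 0.0329 grip 0.0
clock 17.05 shift [-0.086  -0.0209  0.2246] turn [ 0.     -0.0002  0.0002]
```

step_arm(commands=[[0.35,[-0.086,-0.021,0.02],[0,0,0]],[0.35,[-0.086,-0.021,0.15],[0,0,0]],[0.35,[-0.086,-0.021,0.225],[0,0,0]],[0.05,[-0.086,-0.021,0.225],[0,0,0]],[0.05,[-0.086,-0.021,0.225],[0,0,0]],[0.05,[-0.086,-0.021,0.225],[0,0,0]],[0.05,[-0.086,-0.021,0.225],[0,0,0]],[0.05,[-0.086,-0.021,0.228],[0,0,0.02]],[0.05,[-0.086,-0.021,0.231],[0,0,0.04]],[0.05,[-0.086,-0.021,0.2335],[0,0,0.056]],[0.05,[-0.086,-0.021,0.235],[0,0,0.064]],[0.05,[-0.086,-0.021,0.2365],[0,0,0.072]],[0.05,[-0.086,-0.021,0.2375],[0,0,0.08]]])

```text
clock: 18.68
ee_pos: [0.6542, -0.1629, 0.1328]
tool_rot: [0.684, 0.729, 0.001, 0.001]
contact_force: [2.4, -0.7, -1.3]
opening: 0.0132
grip_force: 60.0
```

```bash
python3 s.py
python3 - <<'E'
from bench import arm,eyes
from h import *
plan(arm.sense(),[.645,.067],.133,np.pi-1.193)
E
```

```text
18.68 pos [ 0.6542 -0.1629  0.1328] psi-pi -1.5076 F [ 2.38 -0.73 -1.27] T [ 0.21  -0.489  0.324] q6 -0.44 eff6 -0.036 open 0.0132 grip 60.0
clock 18.68 shift [ 1.1503  0.0265 -0.0017] turn [ 0.0004  0.0002 -0.0501]
```

step_arm(commands=[[0.35,[0,0,0],[0,0,0]],[0.35,[0,0,0],[0,0,0]],[0.35,[0,0,-0.22],[0,0,0]],[0.35,[0.28,0.007,-0.24],[0,0,0]],[0.35,[0.56,0.013,-0.24],[0,0,-0.015]],[0.35,[0.83,0.02,-0.24],[0,0,-0.05]],[0.35,[1,0.0265,-0.24],[0,0,-0.05]],[0.35,[1,0.0265,-0.22],[0,0,-0.05]],[0.35,[1,0.0265,-0.22],[0,0,-0.05]]])

```text
clock: 19.8
ee_pos: [0.6452, 0.0364, 0.1753]
tool_rot: [0.562, 0.827, -0.001, -0.0]
contact_force: [-0.3, -0.4, -1.0]
opening: 0.0333
grip_force: 0.0
```

```bash
python3 s.py
python3 - <<'E'
from bench import arm
from h import *
plan(arm.sense(),[.645,.067],.133,np.pi-1.193)
E
```

```text
19.8 pos [0.6452 0.0364 0.1753] psi-pi -1.1926 F [-0.27 -0.41 -0.97] T [-0.031 -0.134 -0.036] q6 -0.46 eff6 -0.001 open 0.0333 grip 0.0
clock 19.8 shift [0.1425 0.056  0.2115] turn [-0.0002  0.      0.0001]
```

Turn left by 0.3 rad, slow at the end to read the torque.

step_arm(commands=[[0.35,[0.1425,0.056,0],[0,0,0]],[0.35,[0.1425,0.056,0.12],[0,0,0]],[0.35,[0.1425,0.056,0.2115],[0,0,0]],[0.05,[0.1425,0.056,0.2115],[0,0,0]],[0.05,[0.1425,0.056,0.2115],[0,0,0]],[0.05,[0.1425,0.056,0.2115],[0,0,0]],[0.05,[0.1425,0.056,0.2115],[0,0,0]],[0.05,[0.1425,0.056,0.213],[0,0,0.008]],[0.05,[0.1425,0.056,0.2142],[0,0,0.016]],[0.05,[0.1425,0.056,0.2155],[0,0,0.024]],[0.05,[0.1425,0.056,0.2165],[0,0,0.032]],[0.05,[0.1425,0.056,0.218],[0,0,0.04]],[0.05,[0.1425,0.056,0.219],[0,0,0.048]]])

```text
clock: 21.42
ee_pos: [0.6456, 0.0671, 0.1327]
tool_rot: [0.68, 0.733, -0.0, 0.001]
contact_force: [-1.7, -1.5, -0.8]
opening: 0.0134
grip_force: 60.0
```

```bash
python3 s.py
python3 - <<'E'
from bench import arm
from h import *
plan(arm.sense(),[.6535,-.1622],.131,np.pi-1.508)
E
```

```text
21.43 pos [0.6456 0.0671 0.1327] psi-pi -1.4948 F [-1.66 -1.47 -0.8 ] T [-0.597  0.054  0.255] q6 -0.1 eff6 -0.065 open 0.0134 grip 60.0
clock 21.43 shift [-1.1461 -0.0477  0.0102] turn [0.0001 0.0003 0.0021]
```

step_arm(commands=[[0.35,[0,0,0],[0,0,0]],[0.35,[0,0,0],[0,0,0]],[0.35,[0,0,-0.22],[0,0,0]],[0.35,[-0.28,-0.012,-0.24],[0,0,0]],[0.35,[-0.56,-0.024,-0.24],[0,0,0]],[0.35,[-0.83,-0.036,-0.24],[0,0,0.002]],[0.35,[-1,-0.048,-0.24],[0,0,0.002]],[0.35,[-1,-0.048,-0.22],[0,0,0.002]],[0.35,[-1,-0.048,-0.22],[0,0,0.002]]])

```text
clock: 22.55
ee_pos: [0.6509, -0.1314, 0.1755]
tool_rot: [0.684, 0.73, 0.0, -0.001]
contact_force: [-0.1, 0.3, 0.6]
opening: 0.033
grip_force: 0.0
```

```bash
python3 s.py
python3 - <<'E'
from bench import arm
from h import *
plan(arm.sense(),[.6535,-.1622],.131,np.pi-1.508)
E
```

```text
22.55 pos [ 0.6509 -0.1314  0.1755] psi-pi -1.5062 F [-0.07  0.34  0.59] T [ 0.004 -0.134  0.017] q6 -0.39 eff6 -0.001 open 0.033 grip 0.0
clock 22.55 shift [-0.1547  0.0032  0.2221] turn [-0.0001 -0.0002  0.0003]
```

step_arm(commands=[[0.35,[-0.1545,0.003,0],[0,0,0]],[0.35,[-0.1545,0.003,0.12],[0,0,0]],[0.35,[-0.1545,0.003,0.222],[0,0,0]],[0.05,[-0.1545,0.003,0.222],[0,0,0]],[0.05,[-0.1545,0.003,0.222],[0,0,0]],[0.05,[-0.1545,0.003,0.222],[0,0,0]],[0.05,[-0.1545,0.003,0.222],[0,0,0]],[0.05,[-0.1545,0.003,0.2235],[0,0,0.008]],[0.05,[-0.1545,0.003,0.2247],[0,0,0.016]],[0.05,[-0.1545,0.003,0.226],[0,0,0.024]],[0.05,[-0.1545,0.003,0.227],[0,0,0.032]],[0.05,[-0.1545,0.003,0.2285],[0,0,0.04]],[0.05,[-0.1545,0.003,0.2295],[0,0,0.048]]])

```text
clock: 24.18
ee_pos: [0.6545, -0.1628, 0.1308]
tool_rot: [0.786, 0.618, 0.001, 0.0]
contact_force: [1.3, 1.6, -1.4]
opening: 0.0135
grip_force: 60.0
```

```bash
python3 s.py
python3 - <<'E'
from bench import arm,eyes
from h import *
plan(arm.sense(),[.6453,.067],.132,np.pi-1.495)
p,d=eyes.grab_frame("scene"); cv2.imwrite("pics/gap.png",cv2.resize(p[185:265,240:370,::-1],None,fx=6,fy=6,interpolation=cv2.INTER_CUBIC))
E
```

```text
24.18 pos [ 0.6545 -0.1628  0.1308] psi-pi -1.8092 F [ 1.28  1.61 -1.37] T [ 0.39  -0.311  0.234] q6 -0.13 eff6 -0.04 open 0.0135 grip 60.0
clock 24.18 shift [ 1.1056 -0.3162 -0.0056] turn [ 0.0003 -0.0001 -0.05  ]
```

View pics/gap.png

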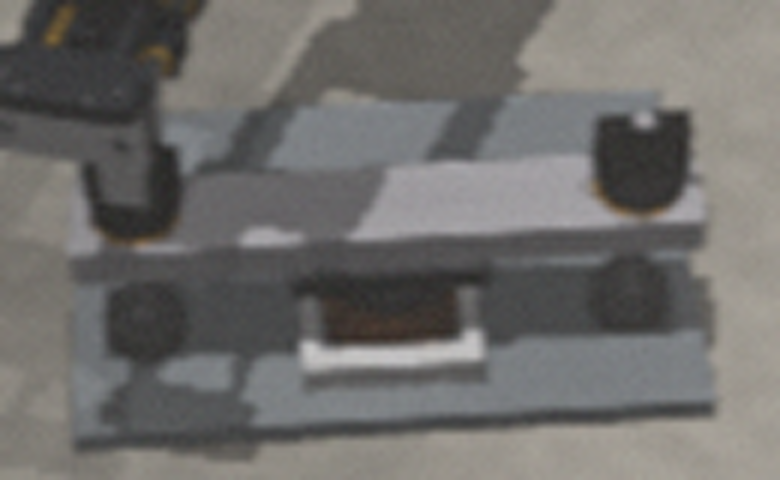

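From behind, the heel (dark block at (390,310)) sits against the back stop bar at (390,345). The plate looks level and no contact is felt yet. I'll continue in finer steps.

step_arm(commands=[[0.35,[0,0,0],[0,0,0]],[0.35,[0,0,0],[0,0,0]],[0.35,[0,0,-0.22],[0,0,0]],[0.35,[0.28,-0.08,-0.24],[0,0,0]],[0.35,[0.56,-0.16,-0.24],[0,0,-0.02]],[0.35,[0.83,-0.25,-0.24],[0,0,-0.05]],[0.35,[1,-0.316,-0.24],[0,0,-0.05]],[0.35,[1,-0.316,-0.22],[0,0,-0.05]],[0.35,[1,-0.316,-0.22],[0,0,-0.05]]])

```text
clock: 25.35
ee_pos: [0.6392, 0.0453, 0.1737]
tool_rot: [0.679, 0.734, -0.001, 0.0]
contact_force: [0.2, -0.3, 0.1]
opening: 0.0331
grip_force: 0.0
```

```bash
python3 s.py
python3 - <<'E'
from bench import arm
from h import *
plan(arm.sense(),[.6453,.067],.131,np.pi-1.495)
E
```

```text
25.35 pos [0.6392 0.0453 0.1737] psi-pi -1.494 F [ 0.18 -0.28  0.11] T [-0.035 -0.081 -0.002] q6 -0.14 eff6 -0.001 open 0.0331 grip 0.0
clock 25.35 shift [0.106  0.0392 0.2135] turn [-0.0001  0.0001  0.0002]
```

step_arm(commands=[[0.35,[0.106,0.039,0],[0,0,0]],[0.35,[0.106,0.039,0.12],[0,0,0]],[0.35,[0.106,0.039,0.2135],[0,0,0]],[0.05,[0.106,0.039,0.2135],[0,0,0]],[0.05,[0.106,0.039,0.2135],[0,0,0]],[0.05,[0.106,0.039,0.2135],[0,0,0]],[0.05,[0.106,0.039,0.2135],[0,0,0]],[0.05,[0.106,0.039,0.215],[0,0,0.008]],[0.05,[0.106,0.039,0.216],[0,0,0.016]]])

```text
clock: 26.48
ee_pos: [0.6456, 0.0677, 0.1315]
tool_rot: [0.716, 0.698, 0.0, 0.0]
contact_force: [-1.8, -0.3, -0.6]
opening: 0.0137
grip_force: 60.0
```

```bash
python3 s.py
```

```text
26.48 pos [0.6456 0.0677 0.1315] psi-pi -1.5955 F [-1.76 -0.34 -0.59] T [-0.154  0.025  0.225] q6 -0.0 eff6 -0.058 open 0.0137 grip 60.0
```

step_arm(commands=[[0.05,[0,0,0.0012],[0,0,0.008]],[0.05,[0,0,0.0025],[0,0,0.016]]])

```text
clock: 26.72
ee_pos: [0.6457, 0.0678, 0.131]
tool_rot: [0.75, 0.662, 0.0, 0.0]
contact_force: [-0.7, -0.5, 0.3]
opening: 0.0133
grip_force: 60.0
```

```bash
python3 s.py
python3 - <<'E'
from bench import arm
from h import *
plan(arm.sense(),[.654,-.1625],.129,np.pi-1.809)
E
```

```text
26.73 pos [0.6457 0.0678 0.131 ] psi-pi -1.6958 F [-0.74 -0.51  0.35] T [-0.153  0.049  0.301] q6 0.1 eff6 0.008 open 0.0133 grip 60.0
clock 26.73 shift [-1.1371  0.1849  0.0107] turn [0.0001 0.0001 0.018 ]
```

step_arm(commands=[[0.35,[0,0,0],[0,0,0]],[0.35,[0,0,0],[0,0,0]],[0.35,[0,0,-0.22],[0,0,0]],[0.35,[-0.28,0.046,-0.24],[0,0,0]],[0.35,[-0.56,0.092,-0.24],[0,0,0]],[0.35,[-0.83,0.14,-0.24],[0,0,0.018]],[0.35,[-1,0.185,-0.24],[0,0,0.018]],[0.35,[-1,0.185,-0.22],[0,0,0.018]],[0.35,[-1,0.185,-0.22],[0,0,0.018]]])

```text
clock: 27.85
ee_pos: [0.657, -0.1344, 0.1738]
tool_rot: [0.786, 0.619, -0.0, -0.001]
contact_force: [-0.2, 0.2, 0.2]
opening: 0.0329
grip_force: 0.0
```

Run:
```python
from bench import arm
from h import *
plan(arm.sense(),[.654,-.1625],.129,np.pi-1.809)
```

```text
clock 27.85 shift [-0.1402  0.0185  0.2239] turn [-0.0002 -0.0001  0.0002]
```

step_arm(commands=[[0.35,[-0.14,0.0185,0],[0,0,0]],[0.35,[-0.14,0.0185,0.12],[0,0,0]],[0.35,[-0.14,0.0185,0.224],[0,0,0]],[0.05,[-0.14,0.0185,0.224],[0,0,0]],[0.05,[-0.14,0.0185,0.224],[0,0,0]],[0.05,[-0.14,0.0185,0.224],[0,0,0]],[0.05,[-0.14,0.0185,0.224],[0,0,0]],[0.05,[-0.14,0.0185,0.2252],[0,0,0.008]],[0.05,[-0.14,0.0185,0.2265],[0,0,0.016]]])

```text
clock: 28.98
ee_pos: [0.6548, -0.1627, 0.1299]
tool_rot: [0.816, 0.578, 0.0, -0.0]
contact_force: [0.3, 2.4, 1.3]
opening: 0.0139
grip_force: 60.1
```

```bash
python3 s.py
```

```text
28.98 pos [ 0.6548 -0.1627  0.1299] psi-pi -1.909 F [0.33 2.37 1.32] T [ 0.372 -0.006  0.399] q6 -0.03 eff6 0.099 open 0.0139 grip 60.1
```

step_arm(commands=[[0.05,[0,0,0.0012],[0,0,0.008]],[0.05,[0,0,0.0025],[0,0,0.016]]])

```text
clock: 29.22
ee_pos: [0.6549, -0.1628, 0.1297]
tool_rot: [0.844, 0.536, 0.0, 0.0]
contact_force: [-0.1, 1.7, 2.2]
opening: 0.0138
grip_force: 60.1
```

```bash
python3 s.py
python3 - <<'E'
from bench import arm
from h import *
plan(arm.sense(),[.6453,.0673],.130,np.pi-1.696)
E
```

```text
29.23 pos [ 0.6549 -0.1628  0.1297] psi-pi -2.0093 F [-0.07  1.66  2.25] T [0.393 0.048 0.511] q6 0.07 eff6 0.181 open 0.0138 grip 60.1
clock 29.23 shift [ 1.0212e+00 -5.3170e-01 -1.0000e-03] turn [ 0.0001 -0.0001 -0.0499]
```

Contact felt: the right torque rose to 0.40 and then 0.51 N m, against about 0.28 free, so the press is roughly 90 N. I'll release, back off and check the lean and heel by camera.

step_arm(commands=[[0.35,[0,0,0],[0,0,0]],[0.35,[0,0,0],[0,0,0]],[0.35,[0,0,-0.22],[0,0,0]],[0.35,[-0.15,-0.3,-0.3],[0,0,0]],[0.35,[-0.3,-0.6,-0.3],[0,0,0]],[0.35,[-0.43,-0.9,-0.3],[0,0,0]],[0.35,[-0.43,-0.9,-0.3],[0,0,0]],[0.35,[-0.43,-0.9,-0.3],[0,0,0]]])

```text
clock: 30.22
ee_pos: [0.4552, -0.1653, 0.1893]
tool_rot: [0.844, 0.536, 0.001, 0.001]
contact_force: [0.5, -0.1, -0.0]
opening: 0.0329
grip_force: 0.0
```

```bash
cat > lean.py <<'E'
from bench import eyes
from h import *
import sys
D=[];ci=eyes.camera_info("top")
for i in range(4):
    p,d=eyes.grab_frame("top"); D.append(np.where(d>0,d,np.nan))
d=np.nanmean(D,0); W=cloud(d,ci); z=W[...,2]
c,s=np.cos(YAW),np.sin(YAW); dx=W[...,:2]-O; px=c*dx[...,0]+s*dx[...,1]; py=-s*dx[...,0]+c*dx[...,1]
m=(abs(px)<.02)&(abs(py)<.142)&(z>.075)&(z<.11)&(np.hypot(px,abs(py)-.115)>.028)
def fit(m,n):
    A=np.c_[px[m],py[m],np.ones(m.sum())]; b=z[m]
    for _ in range(3):
        q=np.linalg.lstsq(A,b,rcond=None)[0]; r=abs(A@q-b); k=r<max(3*np.median(r),.0005); A,b=A[k],b[k]
    print(n,len(b),q.round(4),"y",A[:,1].min().round(3),A[:,1].max().round(3))
fit(m,"plate"); fit((abs(z-.014)<.005)&(px<-.03)&(px>-.145)&(abs(py)<.14),"bed")
h=(abs(z-.06)<.008)&(px<-.02)&(px>-.08)&(abs(py)<.05); print("heel front px",np.percentile(px[h],[1,99]).round(4) if h.any() else None,"py",np.percentile(py[h],[1,99]).round(4) if h.any() else None,h.sum())
E
python3 lean.py; python3 s.py
python3 - <<'E'
from bench import eyes
from h import *
d0=np.load("pics/top0.npy")
W=cloud(np.where(d0>0,d0,np.nan),eyes.camera_info("top"))
z=W[...,2];c,s=np.cos(YAW),np.sin(YAW); dx=W[...,:2]-O; px=c*dx[...,0]+s*dx[...,1]; py=-s*dx[...,0]+c*dx[...,1]
for n,m in(("plate0",(abs(px)<.02)&(abs(py)<.142)&(z>.095)&(z<.11)&(np.hypot(px,abs(py)-.115)>.028)),("bed0",(abs(z-.014)<.005)&(px<-.03)&(px>-.145)&(abs(py)<.14))):
    A=np.c_[px[m],py[m],np.ones(m.sum())]; print(n,np.linalg.lstsq(A,z[m],rcond=None)[0].round(4))
E
```

```text
plate 901 [0.0015 0.0058 0.0956] y -0.142 0.142
bed 3234 [0.0019 0.0005 0.0139] y -0.14 0.14
heel front px [-0.0395 -0.0237] py [-0.0389  0.0309] 142
30.43 pos [ 0.4568 -0.1653  0.1892] psi-pi -2.0085 F [0.03 0.19 0.39] T [-0.01   0.005  0.01 ] q6 -0.09 eff6 0.001 open 0.0332 grip 0.0
plate0 [0.0013 0.0076 0.1033]
bed0 [-0.001   0.001   0.0137]
```

The plate leans only 0.005 rad relative to the bed, the heel front is at -39.5 mm (home is -40), and the arm is clear of everything. Handing in.

```bash
python3 -c "
from bench import arm
print(arm.finish_job())"
```

```text
the job is handed in; nothing more can be done
None
```

I handed the job in with the heel home against the back stop and the plate bearing on it at an estimated 90 N (from knob torque, roughly ±15 N), leaning about 0.005 rad; bystanders were left alone, the arm was clear, and the hand-in returned no verdict.

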